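# Find the weak leaf spring on the test jig

### The job

Test the three leaf springs in the jig one after the other, first blue, then green, then yellow: gently press the bead at each spring's free tip down until it rests on its stop, hold it there for about half a second, feel how hard it pushes back (never press with more than 25 N), and let it up. Then push the red tab on the block of the weakest spring fully back to its end stop to reject it, leave the other two tabs where they are, and do not disturb the markers and the caliper.

Things in the scene. Friction and masses are not known exactly. Their poses are not given: they have to be found in the camera images.
- jig: spring test jig, bolted down: aluminium plate 200 x 262 x 12 mm, on it clamp blocks at jig y = +85 (blue), 0 (green), -85 mm (yellow), each from x = 0 to 74 mm, 62 wide, flat top 56 mm above the bench. Origin on the bench under the middle of the green block's front face. x points from the springs' free tips to the clamps (roughly away from the robot), z up
- seat_blue (a point): middle of the blue block's front face, 40 mm above the bench, about where its leaf spring is clamped: a level steel strip 104 long from here towards jig -x, 18 wide, 3 mm thick, with a round bead (8 mm thick) across its free tip. The three springs look alike; which block holds the weakest changes every time and cannot be seen
- tab_blue (a joint): travel in m of the red reject tab on top of the blue block along the jig's +x, away from the springs: 0 to 0.006 at the start (not pushed), 0.030 at its end stop; about 1.5 N of friction, stays where it is left
- tab_blue_mid (a point): middle of the blue block's red tab, 74.5 mm above the bench, moves with it; upright part 12 thick in x, 34 wide, from 61 to 88 mm above the bench; its foot is 20 long in x, up to 63.5 mm high. At travel 0 this point is 34 mm behind the block's front face (jig x = 34 mm), with 24 mm of flat block top in front of the foot to lower a fingertip
- seat_green (a point): middle of the green block's front face, 40 mm above the bench, about where its leaf spring is clamped: a level steel strip 104 long from here towards jig -x, 18 wide, 3 mm thick, with a round bead (8 mm thick) across its free tip. The three springs look alike; which block holds the weakest changes every time and cannot be seen
- tab_green (a joint): travel in m of the red reject tab on top of the green block along the jig's +x, away from the springs: 0 to 0.006 at the start (not pushed), 0.030 at its end stop; about 1.5 N of friction, stays where it is left
- tab_green_mid (a point): middle of the green block's red tab, 74.5 mm above the bench, moves with it; upright part 12 thick in x, 34 wide, from 61 to 88 mm above the bench; its foot is 20 long in x, up to 63.5 mm high. At travel 0 this point is 34 mm behind the block's front face (jig x = 34 mm), with 24 mm of flat block top in front of the foot to lower a fingertip
- seat_yellow (a point): middle of the yellow block's front face, 40 mm above the bench, about where its leaf spring is clamped: a level steel strip 104 long from here towards jig -x, 18 wide, 3 mm thick, with a round bead (8 mm thick) across its free tip. The three springs look alike; which block holds the weakest changes every time and cannot be seen
- tab_yellow (a joint): travel in m of the red reject tab on top of the yellow block along the jig's +x, away from the springs: 0 to 0.006 at the start (not pushed), 0.030 at its end stop; about 1.5 N of friction, stays where it is left
- tab_yellow_mid (a point): middle of the yellow block's red tab, 74.5 mm above the bench, moves with it; upright part 12 thick in x, 34 wide, from 61 to 88 mm above the bench; its foot is 20 long in x, up to 63.5 mm high. At travel 0 this point is 34 mm behind the block's front face (jig x = 34 mm), with 24 mm of flat block top in front of the foot to lower a fingertip
- bead_blue (a point): nominal top of the unloaded bead of the blue block's spring, the place to press, 47 mm above the bench, 95 mm in front of the clamp. The real spring and its stop sit up to 3 mm higher or lower: feel for them. Pressed straight down, the force grows with the travel to 2 to 10 N (the weakest at least 2 N less than the next), and after 11.4 mm the spring meets a firm stop
- bead_green (a point): nominal top of the unloaded bead of the green block's spring, the place to press, 47 mm above the bench, 95 mm in front of the clamp. The real spring and its stop sit up to 3 mm higher or lower: feel for them. Pressed straight down, the force grows with the travel to 2 to 10 N (the weakest at least 2 N less than the next), and after 11.4 mm the spring meets a firm stop
- bead_yellow (a point): nominal top of the unloaded bead of the yellow block's spring, the place to press, 47 mm above the bench, 95 mm in front of the clamp. The real spring and its stop sit up to 3 mm higher or lower: feel for them. Pressed straight down, the force grows with the travel to 2 to 10 N (the weakest at least 2 N less than the next), and after 11.4 mm the spring meets a firm stop
- marker_green_mid (a point): middle of a loose white marker pen with green cap, 138 long, 16 mm high; leave alone
- marker_blue_mid (a point): the same with blue cap; leave alone
- caliper_mid (a point): middle of a loose steel dial caliper, 190 long, 14 mm high; leave alone

How it is judged:
By the outcome, as a careful person would: the job done as asked, in the order asked, and still so for the second after the job is handed in, with the robot touching nothing.
It also fails if it takes over 67 s, if anything falls off the work surface, if the arm or the gripper's body presses on something with over 40 N, if the wrist force passes 120 N, or if a joint passes its speed limit or range.

### The arm

A 6-joint arm with a two-finger parallel gripper is mounted at the origin on the work surface. World frame = base frame: x ahead of the robot, y to its left, z up, the work surface at z = 0. Lengths are in mm, angles in degrees, forces in N, time in s.
With the tool pointing down it reaches from about 350 to 850 mm from the base axis. Payload 8.1 kg.
Tool frame: the origin (TCP) lies midway between the tips of the shut fingers; the grasp point (between the pads) lies 19 mm behind it; z points along the fingers, y is the line along which they close (so a half turn about z gives the same grasp; the last joint's range is limited). The gripper opens to 85 mm and grips with 20 to 120 N. Pads are 22 mm wide; open, the fingers measure 114 mm over their backs; the gripper's body (76 mm by 85 mm) begins 54 mm behind the grasp point. The pads swing forward as they close: fully open they stand 13 mm farther back than shut.
Start: joints at [61.971, 7.471, 85.268, -0, 87.261, -4.893], TCP at [235.729, 551.758, 231.292] pointing down, gripper open.
Joint ranges: [-169.43, 169.43], [-51.17, 129.36], [1.28, 143.12], [-76.62, 256.62], [0, 156.53], [-152.29, 152.29]. Speed limits (degrees/s): [136.94, 136.94, 159.86, 180, 180, 180].

### API

Orientations are given as [roll, pitch, yaw] about the fixed x, y, z axes, in that order (R = Rz(yaw) Ry(pitch) Rx(roll)).
In Python, from bench import sense, snapshot, camera_params, hand_in, masks_of, pinpoint gives the robot as it stands.
- The arm moves only by the tool step_arm, never from a script. Its argument "targets" is a list of rows, each an object with "angular": the turn, a rotation vector about the tool's x, y, z scaled (see below), a list of three; "dp": the shift along the tool's x, y, z scaled (see below), a list of three; "fingers": the closure, from 0 (fully open) to 1 (shut). A call has exactly 8 rows; each row is the pose to reach, as a shift and turn from the pose commanded when the call began, along the tool's axes at that moment, turning the shorter way round; what a row does not reach only later rows make up. The controller multiplies each number of a shift by 0.2 m and each number of a turn by 180 degrees. A row lasts 1/8 s, in which the tool goes at most 62.5 mm and 10.7 degrees, less where a joint would pass 70% of its speed; a pose out of reach is approached as far as the arm can. A call with a number of a shift or a turn outside -1 to 1 is refused whole. A call with a gripper value outside its range is refused whole. The fingers move at their own pace and stop on an object; "newtons" is the grip in N (left out, the last holds). Time passes only in rows, so rows that repeat a pose let the fingers close, or fill a call up. It gives the time, the measured TCP pose, the force, the opening and the grip force at its end, in the units of the state.
- sense(): the state, without advancing time (a new reading comes with each control period).
- snapshot(name): name is "scene" or "top" or "wrist"; returns the picture (480x640x3 uint8, blue, green, red); there is no depth.
- camera_params(name): a dict with "vfov" (degrees; the focal length in pixels is half the picture's height over the tangent of half this angle, whatever the lens; pixels are square), "cx", "cy" (the principal point, pixels), "D" ([k1, k2, p1, p2, k3] as OpenCV has them; the pictures are not rectified), "R" (3x3) and "t" (3): a world point X has camera coordinates R X + t. Camera axes: x right, y down, z forward; pixel columns grow to the right and rows downward; lengths in mm; the calibration is good to about 2 mm. A picture is of the moment at which its call begins: read the wrist's pose just before it. camera_params takes no time and is no camera call; for the wrist camera it gives the pose at the moment of the call.
- hand_in(): hands the job in; it is judged then, once.
Trained networks look in the newest picture that a camera, given by its name, has taken for a name from the list of things; names that differ only in an ending like _2 or _b are one class to them, and where a whole thing is asked for, a point or a joint stands for the part that bears it (a point fixed in the world has none). Each returns a list of dicts, best first, with "conf" (0 to 1); they miss things now and then, are a little off and sometimes report something else, mostly with a low value. They report only what shows in the picture. A call takes as long as a camera call.
- masks_of(camera, label): "pixels" (480x640 bool, what is visible of it) and "at" ([column, row] in pixels, amid what is visible of it).
- pinpoint(camera, label): "at" ([column, row] in pixels: a listed point, or the origin of a listed thing).
The state is a dict: "time": time; "joint_pos": joint angles; "qd": joint speeds; "joint_efforts": joint torques, N m; "tool_pos": TCP position; "tcp_rot": TCP orientation; "ft_force": force on the tool from outside, world axes, zero at the start; "wrist_torque": the same for the moment, N m; "finger_gap": finger opening in mm; "grip_force": force on a finger pad.
Only numpy, scipy, OpenCV 4.12 (cv2) and the standard library are available. Lean on these libraries where they do the work, as an engineer would, in place of code of your own. Each camera call takes 0.05 s, during which the arm holds its last target. There are 200 camera calls.

## Working session

There is one attempt and no reset: what is moved stays moved. The work goes in short steps, Python scripts to look and compute and a tool call to move; the robot and the scene stay as the last step left them, time stands still between calls to the robot, and variables do not carry over. Pictures are saved under pics/ and viewed, at most 10 in all, crops included, and the job is handed in when it is done.

Besides the shell and the picture viewer there is one more tool, called after "Call:" as name([rows], argument=value, ...), one row to a line, values as JSON. step_arm: Moves the arm, as the interface text tells. Its arguments: {"type":"object","properties":{"targets":{"type":"array","items":{"type":"object","properties":{"angular":{"type":"array","items":{"type":"number","minimum":-1,"maximum":1}},"dp":{"type":"array","items":{"type":"number","minimum":-1,"maximum":1}},"fingers":{"type":"number"}}}},"newtons":{"type":"number"}},"required":["targets"]}

```bash
mkdir -p pics
cat > h.py <<'E'
import numpy as np, cv2
from bench import *
def ray(cam,px,P=None):
    P=P or camera_params(cam); f=240/np.tan(np.radians(P['vfov'])/2)
    K=np.array([[f,0,P['cx']],[0,f,P['cy']],[0,0,1]])
    u=cv2.undistortPoints(np.array([[px]],float),K,np.array(P['D'],float))[0,0]
    R=np.array(P['R']);t=np.array(P['t'])
    return -R.T@t, R.T@np.array([u[0],u[1],1])
def atz(cam,px,z,P=None):
    o,d=ray(cam,px,P); return o+d*(z-o[2])/d[2]
def tri(rs):
    A=0;b=0
    for o,d in rs:
        d=d/np.linalg.norm(d);M=np.eye(3)-np.outer(d,d);A=A+M;b=b+M@o
    return np.linalg.solve(A,b)
E
python3 - <<'E'
from h import *
s=sense();print(s['time'],s['tool_pos'],s['tcp_rot'],s['ft_force'])
H={'seat':40,'bead':47,'tab':74.5}
R={}
for c in ['scene','top']:
    cv2.imwrite(f'pics/{c}.png',snapshot(c))
    for k in ['bead_blue','bead_green','bead_yellow','tab_blue_mid','tab_green_mid','tab_yellow_mid','seat_green']:
        r=pinpoint(c,k)
        if r:
            R.setdefault(k,[]).append(ray(c,r[0]['at']))
            print(c,k,np.round(r[0]['at']),round(r[0]['conf'],2),atz(c,r[0]['at'],H[k.split('_')[0]]).round(1))
for k in R:
    if len(R[k])>1: print(k,tri(R[k]).round(1))
print(sense()['time'])
E
```

```text
0.0 [235.46114189 551.26452285 230.24569   ] [-1.79894001e+02 -8.21675910e-03  1.56863286e+02] [ 0.78597598  0.59061964 -0.83199088]
scene bead_blue [336. 232.] 0.73 [455.8  21.8  47. ]
scene tab_blue_mid [357. 269.] 0.85 [591.8  43.   74.5]
scene tab_green_mid [311. 280.] 0.58 [613.9 -44.2  74.5]
scene tab_yellow_mid [264. 283.] 0.86 [ 614.1 -127.4   74.5]
scene seat_green [308. 274.] 0.9 [564.9 -46.   40. ]
top bead_blue [306. 282.] 0.66 [455.6  18.9  47. ]
top bead_green [348. 280.] 0.71 [467.7 -65.6  47. ]
top bead_yellow [391. 276.] 0.82 [ 483.4 -151.    47. ]
top tab_blue_mid [303. 213.] 0.44 [591.   39.2  74.5]
top tab_green_mid [342. 213.] 0.54 [598.5 -39.4  74.5]
top tab_yellow_mid [388. 210.] 0.73 [ 614.5 -133.1   74.5]
top seat_green [346. 232.] 0.83 [569.  -51.9  40. ]
bead_blue [455.8  20.3  47. ]
tab_blue_mid [591.4  41.1  74.2]
tab_green_mid [602.1 -41.4  61.4]
tab_yellow_mid [ 614.4 -130.2   75.1]
seat_green [568.3 -49.   43.9]
0.8
```

View pics/top.png

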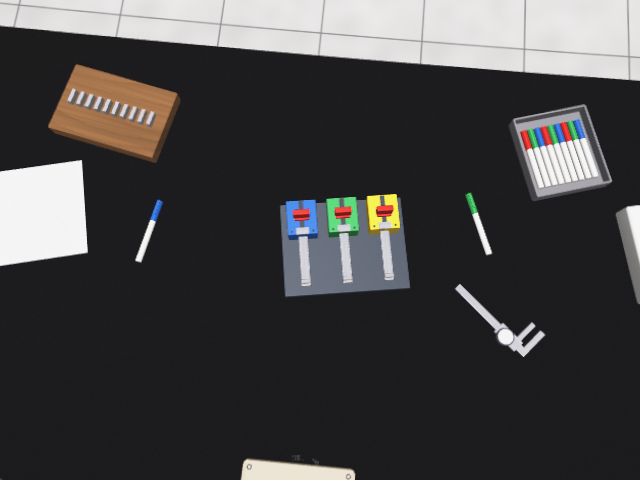

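View pics/scene.png

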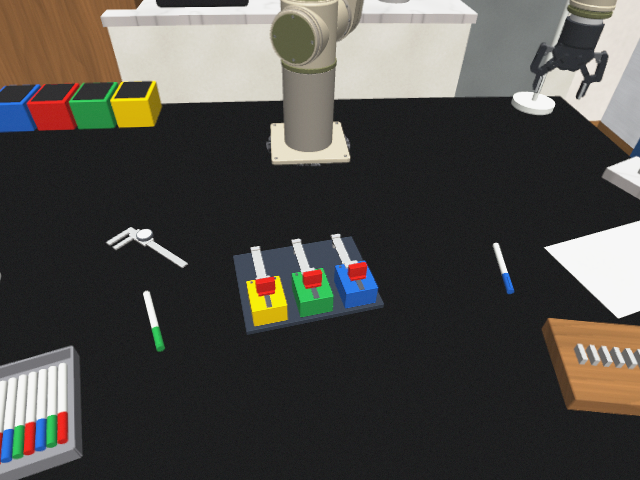

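Top view: beads at about (306,282), (348,280) and (390,276), with the red tabs above them. The markers and caliper are well clear. Scene view agrees. Jig yaw is about 9°.

Call:
step_arm([
  {"dp": [-0.1,-0.1,0],"fingers": 1},
  {"dp": [-0.25,-0.25,0],"fingers": 1},
  {"dp": [-0.42,-0.42,0],"fingers": 1},
  {"dp": [-0.6,-0.6,0],"fingers": 1},
  {"dp": [-0.78,-0.78,0],"fingers": 1},
  {"dp": [-0.9,-0.9,0],"fingers": 1},
  {"dp": [-1,-1,0],"fingers": 1},
  {"dp": [-1,-1,0],"fingers": 1},
], newtons=40)

```text
validation failed for argument at $.ta...
```

```bash
cat >> h.py <<'E'
from scipy.spatial.transform import Rotation as Ro
def go(tgt,yaw=None):
    s=sense();R=Ro.from_euler('xyz',s['tcp_rot'],degrees=True)
    d=R.inv().apply(np.array(tgt)-s['tool_pos'])/200
    rv=(R.inv()*Ro.from_euler('xyz',[180,0,yaw],degrees=True)).as_rotvec(degrees=True)/180 if yaw is not None else 0
    print(s['time'],np.round(s['tool_pos'],1),np.round(s['tcp_rot'],2),'F',np.round(s['ft_force'],1),'gap',round(s['finger_gap'],1));print('dp',d.round(4),'ang',np.round(rv,3))
E
python3 -c "
from h import *
go([456,20,140],-170.8)"
```

```text
0.8 [235.7 551.8 231.3] [180.    -0.   156.86] F [0.6 0.2 0.5] gap 85.4
dp [-2.0576 -2.0123  0.4565] ang [ 0.    0.   -0.18]
```

Call:
step_arm([
  {"angular": [0,0,0],"dp": [-0.1,-0.1,0.0],"fingers": 1.0},
  {"angular": [0,0,0],"dp": [-0.25,-0.25,0.0],"fingers": 1.0},
  {"angular": [0,0,0],"dp": [-0.42,-0.42,0.0],"fingers": 1.0},
  {"angular": [0,0,0],"dp": [-0.6,-0.6,0.0],"fingers": 1.0},
  {"angular": [0,0,0],"dp": [-0.78,-0.78,0.0],"fingers": 1.0},
  {"angular": [0,0,0],"dp": [-0.9,-0.9,0.0],"fingers": 1.0},
  {"angular": [0,0,0],"dp": [-1,-1,0.0],"fingers": 1.0},
  {"angular": [0,0,0],"dp": [-1,-1,0.0],"fingers": 1.0},
], newtons=40)

```text
time: 1.8
tool_pos: [341.8, 288.0, 231.6]
tcp_rot: [180.0, 0.0, 156.7]
ft_force: [-0.9, -0.1, 0.8]
finger_gap: -0.2
grip_force: 0.0
```

Call:
step_arm([
  {"angular": [0,0,-0.02],"dp": [-0.1,-0.1,0.0],"fingers": 1.0},
  {"angular": [0,0,-0.05],"dp": [-0.25,-0.25,0.05],"fingers": 1.0},
  {"angular": [0,0,-0.09],"dp": [-0.42,-0.42,0.1],"fingers": 1.0},
  {"angular": [0,0,-0.12],"dp": [-0.6,-0.6,0.17],"fingers": 1.0},
  {"angular": [0,0,-0.15],"dp": [-0.78,-0.78,0.23],"fingers": 1.0},
  {"angular": [0,0,-0.17],"dp": [-0.9,-0.9,0.28],"fingers": 1.0},
  {"angular": [0,0,-0.18],"dp": [-1,-0.98,0.3],"fingers": 1.0},
  {"angular": [0,0,-0.18],"dp": [-1,-0.98,0.3],"fingers": 1.0},
])

```text
time: 2.8
tool_pos: [448.3, 29.9, 170.9]
tcp_rot: [180.0, -0.0, -170.8]
ft_force: [0.1, -0.2, 0.3]
finger_gap: -0.1
grip_force: 0.0
```

Run:
```python
from h import *
s=sense()
P=camera_params('wrist');print('cam',(-np.array(P['R']).T@np.array(P['t'])).round(),np.array(P['R'])[2].round(2))
cv2.imwrite('pics/w1.png',snapshot('wrist'))
for k,z in [('bead_blue',47),('bead_green',47),('bead_yellow',47),('tab_blue_mid',74.5),('tab_green_mid',74.5),('tab_yellow_mid',74.5),('seat_blue',40),('seat_green',40)]:
    r=pinpoint('wrist',k)
    if r: print(k,np.round(r[0]['at']),round(r[0]['conf'],2),atz('wrist',r[0]['at'],z,P).round(1))
go([451,19,90],-170.8)
```

```text
cam [374.  17. 313.] [ 0.29  0.05 -0.96]
bead_blue [313. 243.] 0.91 [459.3  22.9  47. ]
bead_green [192. 244.] 0.66 [473.6 -60.6  47. ]
bead_yellow [ 75. 244.] 0.77 [ 487.6 -145.3   47. ]
tab_blue_mid [309. 426.] 0.88 [592.   40.7  74.5]
tab_green_mid [202. 422.] 0.8 [601.4 -38.1  74.5]
tab_yellow_mid [ 91. 421.] 0.59 [ 617.7 -123.1   74.5]
seat_blue [206. 359.] 0.28 [571.  -46.6  40. ]
seat_green [204. 357.] 0.63 [569.7 -47.9  40. ]
3.25 [447.9  31.  171.5] [-1.8000e+02  2.0000e-02 -1.7069e+02] F [ 0.3 -0.3 -0.5] gap -0.1
dp [-0.0053 -0.0617  0.4076] ang [-0.     0.     0.001]
```

View pics/w1.png

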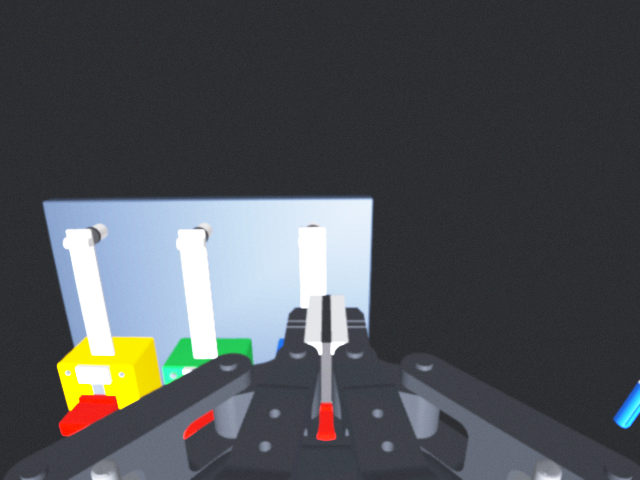

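Run:
```python
from h import *
go([453.5,20.4,60],-170.8)
```

```text
3.25 [447.9  31.  171.5] [-1.8000e+02  2.0000e-02 -1.7069e+02] F [ 0.3 -0.3 -0.5] gap -0.1
dp [-0.0187 -0.0568  0.5576] ang [-0.     0.     0.001]
```

Call:
step_arm([
  {"angular": [0,0,0],"dp": [-0.005,-0.015,0.05],"fingers": 1.0},
  {"angular": [0,0,0],"dp": [-0.01,-0.03,0.15],"fingers": 1.0},
  {"angular": [0,0,0],"dp": [-0.02,-0.054,0.27],"fingers": 1.0},
  {"angular": [0,0,0],"dp": [-0.02,-0.054,0.4],"fingers": 1.0},
  {"angular": [0,0,0],"dp": [-0.02,-0.054,0.5],"fingers": 1.0},
  {"angular": [0,0,0],"dp": [-0.02,-0.054,0.54],"fingers": 1.0},
  {"angular": [0,0,0],"dp": [-0.02,-0.054,0.555],"fingers": 1.0},
  {"angular": [0,0,0],"dp": [-0.02,-0.054,0.5565],"fingers": 1.0},
])

```text
time: 4.25
tool_pos: [454.1, 20.4, 60.5]
tcp_rot: [-180.0, 0.0, -170.7]
ft_force: [-0.5, 0.1, -0.5]
finger_gap: 0.1
grip_force: 0.0
```

Run:
```python
from h import *
P=camera_params('wrist')
im=snapshot('wrist');cv2.imwrite('pics/w2.png',im)
r=pinpoint('wrist','bead_blue')
for q in r[:2]: print(np.round(q['at']),q['conf'],atz('wrist',q['at'],47,P).round(1))
go([453.5,20.4,60])
```

```text
4.35 [454.3  20.4  60.8] [-1.7998e+02  8.0000e-02 -1.7073e+02] F [-1.4  0.5  0.5] gap -0.2
dp [0.0041 0.0008 0.004 ] ang 0
```

View pics/w2.png

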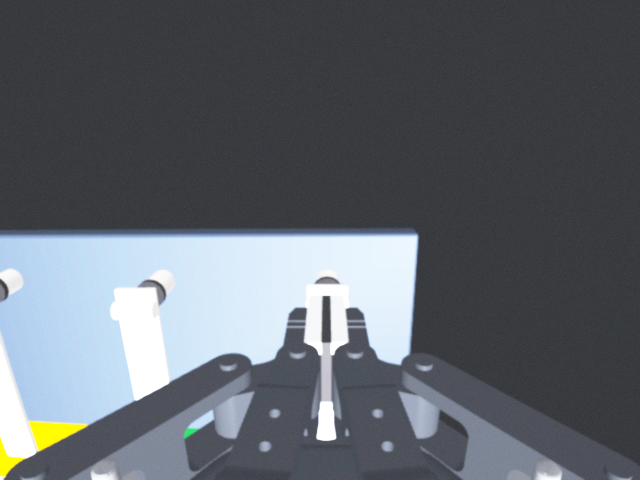

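Fingertip is laterally centred on the blue spring (column 327), and the spring's end edge shows at row 287, just past the tip. Green bead is at (135,310).

Run:
```python
from h import *
P=camera_params('wrist')
for n,p,z in [('blue end',(327,287),43.5),('green end',(137,290),43.5),('green bead',(136,308),45),('tip near edge',(327,297),60)]: print(n,atz('wrist',p,z,P).round(1))
```

```text
blue end [450.1  20.   43.5]
green end [465.3 -62.   43.5]
green bead [473.4 -61.7  45. ]
tip near edge [447.   19.5  60. ]
```

Call:
step_arm([
  {"angular": [0,0,0],"dp": [0,0,0.012],"fingers": 1.0},
  {"angular": [0,0,0],"dp": [0,0,0.025],"fingers": 1.0},
  {"angular": [0,0,0],"dp": [0,0,0.04],"fingers": 1.0},
  {"angular": [0,0,0],"dp": [0,0,0.055],"fingers": 1.0},
  {"angular": [0,0,0],"dp": [0,0,0.07],"fingers": 1.0},
  {"angular": [0,0,0],"dp": [0,0,0.085],"fingers": 1.0},
  {"angular": [0,0,0],"dp": [0,0,0.095],"fingers": 1.0},
  {"angular": [0,0,0],"dp": [0,0,0.1],"fingers": 1.0},
])

```text
time: 5.35
tool_pos: [453.5, 20.4, 40.0]
tcp_rot: [180.0, -0.0, -170.7]
ft_force: [-2.9, -0.8, 4.3]
finger_gap: -0.0
grip_force: 2.1
```

Call:
step_arm([
  {"angular": [0,0,0],"dp": [0,0,0.001],"fingers": 1.0},
  {"angular": [0,0,0],"dp": [0,0,0.002],"fingers": 1.0},
  {"angular": [0,0,0],"dp": [0,0,0.003],"fingers": 1.0},
  {"angular": [0,0,0],"dp": [0,0,0.004],"fingers": 1.0},
  {"angular": [0,0,0],"dp": [0,0,0.005],"fingers": 1.0},
  {"angular": [0,0,0],"dp": [0,0,0.005],"fingers": 1.0},
  {"angular": [0,0,0],"dp": [0,0,0.005],"fingers": 1.0},
  {"angular": [0,0,0],"dp": [0,0,0.005],"fingers": 1.0},
])

```text
time: 6.35
tool_pos: [453.6, 20.4, 39.0]
tcp_rot: [-180.0, -0.0, -170.7]
ft_force: [-3.6, -1.2, 4.6]
finger_gap: 0.0
grip_force: 2.5
```

Call:
step_arm([
  {"angular": [0,0,0],"dp": [0,0,0.001],"fingers": 1.0},
  {"angular": [0,0,0],"dp": [0,0,0.002],"fingers": 1.0},
  {"angular": [0,0,0],"dp": [0,0,0.003],"fingers": 1.0},
  {"angular": [0,0,0],"dp": [0,0,0.004],"fingers": 1.0},
  {"angular": [0,0,0],"dp": [0,0,0.005],"fingers": 1.0},
  {"angular": [0,0,0],"dp": [0,0,0.005],"fingers": 1.0},
  {"angular": [0,0,0],"dp": [0,0,0.005],"fingers": 1.0},
  {"angular": [0,0,0],"dp": [0,0,0.005],"fingers": 1.0},
])

```text
time: 7.35
tool_pos: [453.7, 20.4, 38.1]
tcp_rot: [-180.0, -0.0, -170.7]
ft_force: [-2.7, -0.2, 5.2]
finger_gap: -0.1
grip_force: 2.8
```

Run:
```python
from h import *
s=sense();print(s['tool_pos'],s['ft_force'],s['wrist_torque'])
```

```text
[453.65596843  20.41449828  38.0506443 ] [-2.74243608 -0.19427968  5.18860445] [-0.10109638  0.69291449  0.04083799]
```

Call:
step_arm([
  {"angular": [0,0,0],"dp": [0,0,0.001],"fingers": 1.0},
  {"angular": [0,0,0],"dp": [0,0,0.002],"fingers": 1.0},
  {"angular": [0,0,0],"dp": [0,0,0.003],"fingers": 1.0},
  {"angular": [0,0,0],"dp": [0,0,0.004],"fingers": 1.0},
  {"angular": [0,0,0],"dp": [0,0,0.005],"fingers": 1.0},
  {"angular": [0,0,0],"dp": [0,0,0.005],"fingers": 1.0},
  {"angular": [0,0,0],"dp": [0,0,0.005],"fingers": 1.0},
  {"angular": [0,0,0],"dp": [0,0,0.005],"fingers": 1.0},
])

```text
time: 8.35
tool_pos: [453.7, 20.4, 37.1]
tcp_rot: [180.0, -0.0, -170.7]
ft_force: [-5.1, -0.6, 6.0]
finger_gap: -0.2
grip_force: 3.1
```

Call:
step_arm([
  {"angular": [0,0,0],"dp": [0,0,0.001],"fingers": 1.0},
  {"angular": [0,0,0],"dp": [0,0,0.002],"fingers": 1.0},
  {"angular": [0,0,0],"dp": [0,0,0.003],"fingers": 1.0},
  {"angular": [0,0,0],"dp": [0,0,0.004],"fingers": 1.0},
  {"angular": [0,0,0],"dp": [0,0,0.004],"fingers": 1.0},
  {"angular": [0,0,0],"dp": [0,0,0.004],"fingers": 1.0},
  {"angular": [0,0,0],"dp": [0,0,0.004],"fingers": 1.0},
  {"angular": [0,0,0],"dp": [0,0,0.004],"fingers": 1.0},
])

```text
time: 9.35
tool_pos: [453.7, 20.4, 36.4]
tcp_rot: [-180.0, 0.0, -170.7]
ft_force: [-4.9, -1.0, 7.0]
finger_gap: -0.1
grip_force: 3.4
```

Call:
step_arm([
  {"angular": [0,0,0],"dp": [0,0,0.001],"fingers": 1.0},
  {"angular": [0,0,0],"dp": [0,0,0.002],"fingers": 1.0},
  {"angular": [0,0,0],"dp": [0,0,0.003],"fingers": 1.0},
  {"angular": [0,0,0],"dp": [0,0,0.004],"fingers": 1.0},
  {"angular": [0,0,0],"dp": [0,0,0.004],"fingers": 1.0},
  {"angular": [0,0,0],"dp": [0,0,0.004],"fingers": 1.0},
  {"angular": [0,0,0],"dp": [0,0,0.004],"fingers": 1.0},
  {"angular": [0,0,0],"dp": [0,0,0.004],"fingers": 1.0},
])

```text
time: 10.35
tool_pos: [453.7, 20.4, 35.6]
tcp_rot: [-180.0, 0.0, -170.7]
ft_force: [-5.3, -1.3, 7.0]
finger_gap: 0.2
grip_force: 3.7
```

Call:
step_arm([
  {"angular": [0,0,0],"dp": [0,0,0.001],"fingers": 1.0},
  {"angular": [0,0,0],"dp": [0,0,0.002],"fingers": 1.0},
  {"angular": [0,0,0],"dp": [0,0,0.003],"fingers": 1.0},
  {"angular": [0,0,0],"dp": [0,0,0.004],"fingers": 1.0},
  {"angular": [0,0,0],"dp": [0,0,0.004],"fingers": 1.0},
  {"angular": [0,0,0],"dp": [0,0,0.004],"fingers": 1.0},
  {"angular": [0,0,0],"dp": [0,0,0.004],"fingers": 1.0},
  {"angular": [0,0,0],"dp": [0,0,0.004],"fingers": 1.0},
])

```text
time: 11.35
tool_pos: [453.8, 20.4, 34.9]
tcp_rot: [-180.0, 0.0, -170.7]
ft_force: [-5.4, 0.6, 7.9]
finger_gap: -0.2
grip_force: 4.0
```

Call:
step_arm([
  {"angular": [0,0,0],"dp": [0,0,0.001],"fingers": 1.0},
  {"angular": [0,0,0],"dp": [0,0,0.002],"fingers": 1.0},
  {"angular": [0,0,0],"dp": [0,0,0.003],"fingers": 1.0},
  {"angular": [0,0,0],"dp": [0,0,0.004],"fingers": 1.0},
  {"angular": [0,0,0],"dp": [0,0,0.004],"fingers": 1.0},
  {"angular": [0,0,0],"dp": [0,0,0.004],"fingers": 1.0},
  {"angular": [0,0,0],"dp": [0,0,0.004],"fingers": 1.0},
  {"angular": [0,0,0],"dp": [0,0,0.004],"fingers": 1.0},
])

```text
time: 12.35
tool_pos: [453.8, 20.4, 34.1]
tcp_rot: [-180.0, 0.0, -170.7]
ft_force: [-5.6, -0.2, 9.0]
finger_gap: 0.0
grip_force: 4.2
```

Call:
step_arm([
  {"angular": [0,0,0],"dp": [0,0,0.001],"fingers": 1.0},
  {"angular": [0,0,0],"dp": [0,0,0.002],"fingers": 1.0},
  {"angular": [0,0,0],"dp": [0,0,0.003],"fingers": 1.0},
  {"angular": [0,0,0],"dp": [0,0,0.004],"fingers": 1.0},
  {"angular": [0,0,0],"dp": [0,0,0.004],"fingers": 1.0},
  {"angular": [0,0,0],"dp": [0,0,0.004],"fingers": 1.0},
  {"angular": [0,0,0],"dp": [0,0,0.004],"fingers": 1.0},
  {"angular": [0,0,0],"dp": [0,0,0.004],"fingers": 1.0},
])

```text
time: 13.35
tool_pos: [453.8, 20.4, 33.5]
tcp_rot: [-180.0, 0.0, -170.7]
ft_force: [-5.9, -0.2, 10.6]
finger_gap: -0.1
grip_force: 5.1
```

Call:
step_arm([
  {"angular": [0,0,0],"dp": [0,0,0.001],"fingers": 1.0},
  {"angular": [0,0,0],"dp": [0,0,0.002],"fingers": 1.0},
  {"angular": [0,0,0],"dp": [0,0,0.003],"fingers": 1.0},
  {"angular": [0,0,0],"dp": [0,0,0.003],"fingers": 1.0},
  {"angular": [0,0,0],"dp": [0,0,0.003],"fingers": 1.0},
  {"angular": [0,0,0],"dp": [0,0,0.003],"fingers": 1.0},
  {"angular": [0,0,0],"dp": [0,0,0.003],"fingers": 1.0},
  {"angular": [0,0,0],"dp": [0,0,0.003],"fingers": 1.0},
])

```text
time: 14.35
tool_pos: [453.9, 20.4, 33.2]
tcp_rot: [-180.0, 0.0, -170.7]
ft_force: [-8.0, -1.2, 14.1]
finger_gap: 0.0
grip_force: 7.1
```

Call:
step_arm([
  {"angular": [0,0,0],"dp": [0,0,-0.02],"fingers": 1.0},
  {"angular": [0,0,0],"dp": [0,0,-0.05],"fingers": 1.0},
  {"angular": [0,0,0],"dp": [0,0,-0.1],"fingers": 1.0},
  {"angular": [0,0,0],"dp": [0,0,-0.15],"fingers": 1.0},
  {"angular": [0,0,0],"dp": [0,-0.12,-0.17],"fingers": 1.0},
  {"angular": [0,0,0],"dp": [0,-0.3,-0.17],"fingers": 1.0},
  {"angular": [0,0,0],"dp": [0,-0.4,-0.15],"fingers": 1.0},
  {"angular": [0,0,0],"dp": [0,-0.425,-0.138],"fingers": 1.0},
])

```text
time: 15.35
tool_pos: [467.7, -64.5, 60.4]
tcp_rot: [-180.0, 0.0, -170.8]
ft_force: [-0.5, 0.8, -0.7]
finger_gap: -0.3
grip_force: 0.0
```

Call:
step_arm([
  {"angular": [0,0,0],"dp": [0,0,0.012],"fingers": 1.0},
  {"angular": [0,0,0],"dp": [0,0,0.025],"fingers": 1.0},
  {"angular": [0,0,0],"dp": [0,0,0.04],"fingers": 1.0},
  {"angular": [0,0,0],"dp": [0,0,0.055],"fingers": 1.0},
  {"angular": [0,0,0],"dp": [0,0,0.07],"fingers": 1.0},
  {"angular": [0,0,0],"dp": [0,0,0.085],"fingers": 1.0},
  {"angular": [0,0,0],"dp": [0,0,0.095],"fingers": 1.0},
  {"angular": [0,0,0],"dp": [0,0,0.1],"fingers": 1.0},
])

```text
time: 16.35
tool_pos: [467.3, -63.4, 40.0]
tcp_rot: [180.0, -0.0, -170.7]
ft_force: [-0.2, 1.1, 2.0]
finger_gap: -0.1
grip_force: 1.3
```

Call:
step_arm([
  {"angular": [0,0,0],"dp": [0,0,0.002],"fingers": 1.0},
  {"angular": [0,0,0],"dp": [0,0,0.004],"fingers": 1.0},
  {"angular": [0,0,0],"dp": [0,0,0.006],"fingers": 1.0},
  {"angular": [0,0,0],"dp": [0,0,0.006],"fingers": 1.0},
  {"angular": [0,0,0],"dp": [0,0,0.006],"fingers": 1.0},
  {"angular": [0,0,0],"dp": [0,0,0.006],"fingers": 1.0},
  {"angular": [0,0,0],"dp": [0,0,0.006],"fingers": 1.0},
  {"angular": [0,0,0],"dp": [0,0,0.006],"fingers": 1.0},
])

```text
time: 17.35
tool_pos: [467.4, -63.5, 38.8]
tcp_rot: [-180.0, 0.0, -170.7]
ft_force: [0.6, 0.3, 3.4]
finger_gap: -0.3
grip_force: 1.4
```

Call:
step_arm([
  {"angular": [0,0,0],"dp": [0,0,0.002],"fingers": 1.0},
  {"angular": [0,0,0],"dp": [0,0,0.004],"fingers": 1.0},
  {"angular": [0,0,0],"dp": [0,0,0.005],"fingers": 1.0},
  {"angular": [0,0,0],"dp": [0,0,0.005],"fingers": 1.0},
  {"angular": [0,0,0],"dp": [0,0,0.005],"fingers": 1.0},
  {"angular": [0,0,0],"dp": [0,0,0.005],"fingers": 1.0},
  {"angular": [0,0,0],"dp": [0,0,0.005],"fingers": 1.0},
  {"angular": [0,0,0],"dp": [0,0,0.005],"fingers": 1.0},
])

```text
time: 18.35
tool_pos: [467.4, -63.5, 37.8]
tcp_rot: [-180.0, 0.0, -170.7]
ft_force: [-0.8, 0.3, 2.9]
finger_gap: 0.1
grip_force: 1.5
```

Call:
step_arm([
  {"angular": [0,0,0],"dp": [0,0,0.001],"fingers": 1.0},
  {"angular": [0,0,0],"dp": [0,0,0.002],"fingers": 1.0},
  {"angular": [0,0,0],"dp": [0,0,0.003],"fingers": 1.0},
  {"angular": [0,0,0],"dp": [0,0,0.004],"fingers": 1.0},
  {"angular": [0,0,0],"dp": [0,0,0.004],"fingers": 1.0},
  {"angular": [0,0,0],"dp": [0,0,0.004],"fingers": 1.0},
  {"angular": [0,0,0],"dp": [0,0,0.004],"fingers": 1.0},
  {"angular": [0,0,0],"dp": [0,0,0.004],"fingers": 1.0},
])

```text
time: 19.35
tool_pos: [467.5, -63.5, 37.5]
tcp_rot: [-180.0, 0.0, -170.7]
ft_force: [-1.8, 1.8, 7.2]
finger_gap: 0.4
grip_force: 4.0
```

Call:
step_arm([
  {"angular": [0,0,0],"dp": [0,0,0.001],"fingers": 1.0},
  {"angular": [0,0,0],"dp": [0,0,0.002],"fingers": 1.0},
  {"angular": [0,0,0],"dp": [0,0,0.003],"fingers": 1.0},
  {"angular": [0,0,0],"dp": [0,0,0.004],"fingers": 1.0},
  {"angular": [0,0,0],"dp": [0,0,0.004],"fingers": 1.0},
  {"angular": [0,0,0],"dp": [0,0,0.004],"fingers": 1.0},
  {"angular": [0,0,0],"dp": [0,0,0.004],"fingers": 1.0},
  {"angular": [0,0,0],"dp": [0,0,0.004],"fingers": 1.0},
])

```text
time: 20.35
tool_pos: [467.6, -63.6, 37.1]
tcp_rot: [-180.0, 0.0, -170.7]
ft_force: [-3.9, 2.8, 13.3]
finger_gap: -0.2
grip_force: 6.5
```

Call:
step_arm([
  {"angular": [0,0,0],"dp": [0,0,-0.02],"fingers": 1.0},
  {"angular": [0,0,0],"dp": [0,0,-0.05],"fingers": 1.0},
  {"angular": [0,0,0],"dp": [0,0,-0.1],"fingers": 1.0},
  {"angular": [0,0,0],"dp": [0,0,-0.14],"fingers": 1.0},
  {"angular": [0,0,0],"dp": [0,-0.12,-0.15],"fingers": 1.0},
  {"angular": [0,0,0],"dp": [0,-0.3,-0.15],"fingers": 1.0},
  {"angular": [0,0,0],"dp": [0,-0.4,-0.13],"fingers": 1.0},
  {"angular": [0,0,0],"dp": [0,-0.425,-0.119],"fingers": 1.0},
])

```text
time: 21.35
tool_pos: [480.9, -148.2, 59.7]
tcp_rot: [180.0, -0.0, -170.8]
ft_force: [-0.1, 0.1, -0.4]
finger_gap: -0.2
grip_force: 0.0
```

Call:
step_arm([
  {"angular": [0,0,0],"dp": [0,0,0.012],"fingers": 1.0},
  {"angular": [0,0,0],"dp": [0,0,0.025],"fingers": 1.0},
  {"angular": [0,0,0],"dp": [0,0,0.04],"fingers": 1.0},
  {"angular": [0,0,0],"dp": [0,0,0.055],"fingers": 1.0},
  {"angular": [0,0,0],"dp": [0,0,0.07],"fingers": 1.0},
  {"angular": [0,0,0],"dp": [0,0,0.085],"fingers": 1.0},
  {"angular": [0,0,0],"dp": [0,0,0.095],"fingers": 1.0},
  {"angular": [0,0,0],"dp": [0,0,0.1],"fingers": 1.0},
])

```text
time: 22.35
tool_pos: [480.9, -147.3, 40.0]
tcp_rot: [180.0, -0.0, -170.7]
ft_force: [-3.1, 2.4, 3.3]
finger_gap: -0.3
grip_force: 2.0
```

Call:
step_arm([
  {"angular": [0,0,0],"dp": [0,0,0.002],"fingers": 1.0},
  {"angular": [0,0,0],"dp": [0,0,0.004],"fingers": 1.0},
  {"angular": [0,0,0],"dp": [0,0,0.006],"fingers": 1.0},
  {"angular": [0,0,0],"dp": [0,0,0.006],"fingers": 1.0},
  {"angular": [0,0,0],"dp": [0,0,0.006],"fingers": 1.0},
  {"angular": [0,0,0],"dp": [0,0,0.006],"fingers": 1.0},
  {"angular": [0,0,0],"dp": [0,0,0.006],"fingers": 1.0},
  {"angular": [0,0,0],"dp": [0,0,0.006],"fingers": 1.0},
])

```text
time: 23.35
tool_pos: [481.0, -147.4, 38.8]
tcp_rot: [-180.0, -0.0, -170.7]
ft_force: [-4.1, 1.8, 4.2]
finger_gap: -0.1
grip_force: 2.3
```

Call:
step_arm([
  {"angular": [0,0,0],"dp": [0,0,0.002],"fingers": 1.0},
  {"angular": [0,0,0],"dp": [0,0,0.004],"fingers": 1.0},
  {"angular": [0,0,0],"dp": [0,0,0.005],"fingers": 1.0},
  {"angular": [0,0,0],"dp": [0,0,0.005],"fingers": 1.0},
  {"angular": [0,0,0],"dp": [0,0,0.005],"fingers": 1.0},
  {"angular": [0,0,0],"dp": [0,0,0.005],"fingers": 1.0},
  {"angular": [0,0,0],"dp": [0,0,0.005],"fingers": 1.0},
  {"angular": [0,0,0],"dp": [0,0,0.005],"fingers": 1.0},
])

```text
time: 24.35
tool_pos: [481.1, -147.4, 37.9]
tcp_rot: [-180.0, 0.0, -170.7]
ft_force: [-3.2, 1.0, 4.9]
finger_gap: 0.3
grip_force: 2.5
```

Call:
step_arm([
  {"angular": [0,0,0],"dp": [0,0,0.001],"fingers": 1.0},
  {"angular": [0,0,0],"dp": [0,0,0.002],"fingers": 1.0},
  {"angular": [0,0,0],"dp": [0,0,0.003],"fingers": 1.0},
  {"angular": [0,0,0],"dp": [0,0,0.004],"fingers": 1.0},
  {"angular": [0,0,0],"dp": [0,0,0.004],"fingers": 1.0},
  {"angular": [0,0,0],"dp": [0,0,0.004],"fingers": 1.0},
  {"angular": [0,0,0],"dp": [0,0,0.004],"fingers": 1.0},
  {"angular": [0,0,0],"dp": [0,0,0.004],"fingers": 1.0},
])

```text
time: 25.35
tool_pos: [481.1, -147.4, 37.1]
tcp_rot: [-180.0, 0.0, -170.7]
ft_force: [-3.8, 1.4, 5.6]
finger_gap: 0.1
grip_force: 2.7
```

Call:
step_arm([
  {"angular": [0,0,0],"dp": [0,0,0.001],"fingers": 1.0},
  {"angular": [0,0,0],"dp": [0,0,0.002],"fingers": 1.0},
  {"angular": [0,0,0],"dp": [0,0,0.003],"fingers": 1.0},
  {"angular": [0,0,0],"dp": [0,0,0.004],"fingers": 1.0},
  {"angular": [0,0,0],"dp": [0,0,0.004],"fingers": 1.0},
  {"angular": [0,0,0],"dp": [0,0,0.004],"fingers": 1.0},
  {"angular": [0,0,0],"dp": [0,0,0.004],"fingers": 1.0},
  {"angular": [0,0,0],"dp": [0,0,0.004],"fingers": 1.0},
])

```text
time: 26.35
tool_pos: [481.2, -147.4, 36.4]
tcp_rot: [-180.0, 0.0, -170.7]
ft_force: [-3.2, 2.9, 5.1]
finger_gap: 0.0
grip_force: 2.9
```

Call:
step_arm([
  {"angular": [0,0,0],"dp": [0,0,0.001],"fingers": 1.0},
  {"angular": [0,0,0],"dp": [0,0,0.002],"fingers": 1.0},
  {"angular": [0,0,0],"dp": [0,0,0.003],"fingers": 1.0},
  {"angular": [0,0,0],"dp": [0,0,0.004],"fingers": 1.0},
  {"angular": [0,0,0],"dp": [0,0,0.004],"fingers": 1.0},
  {"angular": [0,0,0],"dp": [0,0,0.004],"fingers": 1.0},
  {"angular": [0,0,0],"dp": [0,0,0.004],"fingers": 1.0},
  {"angular": [0,0,0],"dp": [0,0,0.004],"fingers": 1.0},
])

```text
time: 27.35
tool_pos: [481.2, -147.5, 35.6]
tcp_rot: [-180.0, 0.0, -170.7]
ft_force: [-3.5, 1.8, 6.6]
finger_gap: -0.2
grip_force: 3.1
```

Call:
step_arm([
  {"angular": [0,0,0],"dp": [0,0,0.001],"fingers": 1.0},
  {"angular": [0,0,0],"dp": [0,0,0.002],"fingers": 1.0},
  {"angular": [0,0,0],"dp": [0,0,0.003],"fingers": 1.0},
  {"angular": [0,0,0],"dp": [0,0,0.004],"fingers": 1.0},
  {"angular": [0,0,0],"dp": [0,0,0.004],"fingers": 1.0},
  {"angular": [0,0,0],"dp": [0,0,0.004],"fingers": 1.0},
  {"angular": [0,0,0],"dp": [0,0,0.004],"fingers": 1.0},
  {"angular": [0,0,0],"dp": [0,0,0.004],"fingers": 1.0},
])

```text
time: 28.35
tool_pos: [481.3, -147.4, 35.1]
tcp_rot: [-180.0, 0.0, -170.7]
ft_force: [-4.6, 2.3, 9.3]
finger_gap: 0.0
grip_force: 4.5
```

Call:
step_arm([
  {"angular": [0,0,0],"dp": [0,0,0.001],"fingers": 1.0},
  {"angular": [0,0,0],"dp": [0,0,0.002],"fingers": 1.0},
  {"angular": [0,0,0],"dp": [0,0,0.003],"fingers": 1.0},
  {"angular": [0,0,0],"dp": [0,0,0.003],"fingers": 1.0},
  {"angular": [0,0,0],"dp": [0,0,0.003],"fingers": 1.0},
  {"angular": [0,0,0],"dp": [0,0,0.003],"fingers": 1.0},
  {"angular": [0,0,0],"dp": [0,0,0.003],"fingers": 1.0},
  {"angular": [0,0,0],"dp": [0,0,0.003],"fingers": 1.0},
])

```text
time: 29.35
tool_pos: [481.3, -147.5, 34.9]
tcp_rot: [-180.0, 0.0, -170.7]
ft_force: [-7.1, 1.9, 13.1]
finger_gap: 0.3
grip_force: 6.3
```

Call:
step_arm([
  {"angular": [0,0,0],"dp": [0,0,-0.02],"fingers": 1.0},
  {"angular": [0,0,0],"dp": [0,0,-0.05],"fingers": 1.0},
  {"angular": [0,0,0],"dp": [0,0.0,-0.15],"fingers": 1.0},
  {"angular": [0,0,0],"dp": [0,0.05,-0.3],"fingers": 1.0},
  {"angular": [0,0,0],"dp": [-0.1,0.2,-0.38],"fingers": 1.0},
  {"angular": [0,0,0],"dp": [-0.3,0.35,-0.38],"fingers": 1.0},
  {"angular": [0,0,0],"dp": [-0.45,0.425,-0.38],"fingers": 1.0},
  {"angular": [0,0,0],"dp": [-0.535,0.425,-0.38],"fingers": 1.0},
])

```text
time: 30.35
tool_pos: [574.4, -44.8, 110.0]
tcp_rot: [-180.0, 0.1, -170.6]
ft_force: [0.7, -0.4, -0.2]
finger_gap: 0.1
grip_force: 0.0
```

Run:
```python
from h import *
P=camera_params('wrist')
cv2.imwrite('pics/w3.png',snapshot('wrist'))
for k,z in [('seat_green',40),('tab_green_mid',74.5),('tab_blue_mid',74.5),('tab_yellow_mid',74.5)]:
    r=pinpoint('wrist',k)
    if r: print(k,np.round(r[0]['at']),round(r[0]['conf'],2),atz('wrist',r[0]['at'],z,P).round(1))
go([599-32*.987,-42.5-32*.161,70],-170.8)
```

```text
seat_green [326. 246.] 0.74 [569.2 -45.4  40. ]
tab_blue_mid [489. 339.] 0.86 [593.4  42.7  74.5]
tab_yellow_mid [157. 331.] 0.63 [ 616.4 -124.3   74.5]
30.6 [572.4 -46.5 109.7] [ 1.8000e+02 -4.0000e-02 -1.7075e+02] F [-0.   0.4 -0.7] gap 0.1
dp [ 0.0254 -0.0015  0.1983] ang [ 0. -0.  0.]
```

View pics/w3.png

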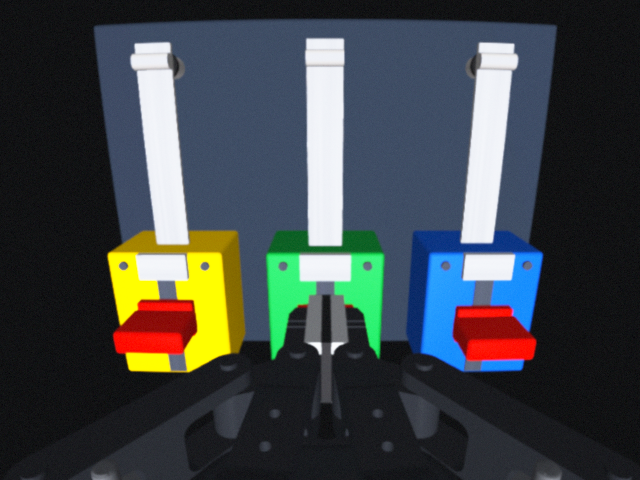

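Call:
step_arm([
  {"angular": [0,0,0],"dp": [0,0,0.03],"fingers": 1.0},
  {"angular": [0,0,0],"dp": [0,0,0.07],"fingers": 1.0},
  {"angular": [0,0,0],"dp": [0,0,0.11],"fingers": 1.0},
  {"angular": [0,0,0],"dp": [0,0,0.15],"fingers": 1.0},
  {"angular": [0,0,0],"dp": [0,0,0.18],"fingers": 1.0},
  {"angular": [0,0,0],"dp": [0,0,0.195],"fingers": 1.0},
  {"angular": [0,0,0],"dp": [0,0,0.2],"fingers": 1.0},
  {"angular": [0,0,0],"dp": [0,0,0.2],"fingers": 1.0},
])

```text
time: 31.6
tool_pos: [573.1, -46.2, 70.2]
tcp_rot: [-180.0, 0.0, -170.7]
ft_force: [-0.2, 0.3, -0.6]
finger_gap: -0.2
grip_force: 0.0
```

Call:
step_arm([
  {"angular": [0,0,0],"dp": [-0.015,0,0],"fingers": 1.0},
  {"angular": [0,0,0],"dp": [-0.03,0,0],"fingers": 1.0},
  {"angular": [0,0,0],"dp": [-0.05,0,0],"fingers": 1.0},
  {"angular": [0,0,0],"dp": [-0.07,0,0],"fingers": 1.0},
  {"angular": [0,0,0],"dp": [-0.09,0,0],"fingers": 1.0},
  {"angular": [0,0,0],"dp": [-0.11,0,0],"fingers": 1.0},
  {"angular": [0,0,0],"dp": [-0.13,0,0],"fingers": 1.0},
  {"angular": [0,0,0],"dp": [-0.14,0,0],"fingers": 1.0},
])

```text
time: 32.6
tool_pos: [600.8, -41.7, 69.9]
tcp_rot: [180.0, -0.0, -170.7]
ft_force: [-1.4, 0.7, 0.5]
finger_gap: -0.3
grip_force: 0.8
```

Pushing the tab with about 1.5 N. Continue to the end stop.

Call:
step_arm([
  {"angular": [0,0,0],"dp": [-0.005,0,0],"fingers": 1.0},
  {"angular": [0,0,0],"dp": [-0.01,0,0],"fingers": 1.0},
  {"angular": [0,0,0],"dp": [-0.015,0,0],"fingers": 1.0},
  {"angular": [0,0,0],"dp": [-0.02,0,0],"fingers": 1.0},
  {"angular": [0,0,0],"dp": [-0.02,0,0],"fingers": 1.0},
  {"angular": [0,0,0],"dp": [-0.02,0,0],"fingers": 1.0},
  {"angular": [0,0,0],"dp": [-0.02,0,0],"fingers": 1.0},
  {"angular": [0,0,0],"dp": [-0.02,0,0],"fingers": 1.0},
])

```text
time: 33.6
tool_pos: [604.6, -41.1, 70.0]
tcp_rot: [-180.0, 0.0, -170.7]
ft_force: [-0.0, -0.5, -0.6]
finger_gap: 0.4
grip_force: 0.2
```

Call:
step_arm([
  {"angular": [0,0,0],"dp": [-0.003,0,0],"fingers": 1.0},
  {"angular": [0,0,0],"dp": [-0.006,0,0],"fingers": 1.0},
  {"angular": [0,0,0],"dp": [-0.01,0,0],"fingers": 1.0},
  {"angular": [0,0,0],"dp": [-0.01,0,0],"fingers": 1.0},
  {"angular": [0,0,0],"dp": [-0.01,0,0],"fingers": 1.0},
  {"angular": [0,0,0],"dp": [-0.01,0,0],"fingers": 1.0},
  {"angular": [0,0,0],"dp": [-0.01,0,0],"fingers": 1.0},
  {"angular": [0,0,0],"dp": [-0.01,0,0],"fingers": 1.0},
])

```text
time: 34.6
tool_pos: [606.6, -40.8, 70.0]
tcp_rot: [-180.0, 0.0, -170.7]
ft_force: [-0.6, -0.5, 0.2]
finger_gap: -0.1
grip_force: 0.1
```

Call:
step_arm([
  {"angular": [0,0,0],"dp": [-0.003,0,0],"fingers": 1.0},
  {"angular": [0,0,0],"dp": [-0.006,0,0],"fingers": 1.0},
  {"angular": [0,0,0],"dp": [-0.01,0,0],"fingers": 1.0},
  {"angular": [0,0,0],"dp": [-0.01,0,0],"fingers": 1.0},
  {"angular": [0,0,0],"dp": [-0.01,0,0],"fingers": 1.0},
  {"angular": [0,0,0],"dp": [-0.01,0,0],"fingers": 1.0},
  {"angular": [0,0,0],"dp": [-0.01,0,0],"fingers": 1.0},
  {"angular": [0,0,0],"dp": [-0.01,0,0],"fingers": 1.0},
])

```text
time: 35.6
tool_pos: [608.5, -40.4, 70.0]
tcp_rot: [-180.0, 0.0, -170.7]
ft_force: [0.0, 0.5, 0.3]
finger_gap: -0.0
grip_force: 0.1
```

Call:
step_arm([
  {"angular": [0,0,0],"dp": [-0.003,0,0],"fingers": 1.0},
  {"angular": [0,0,0],"dp": [-0.006,0,0],"fingers": 1.0},
  {"angular": [0,0,0],"dp": [-0.01,0,0],"fingers": 1.0},
  {"angular": [0,0,0],"dp": [-0.01,0,0],"fingers": 1.0},
  {"angular": [0,0,0],"dp": [-0.01,0,0],"fingers": 1.0},
  {"angular": [0,0,0],"dp": [-0.01,0,0],"fingers": 1.0},
  {"angular": [0,0,0],"dp": [-0.01,0,0],"fingers": 1.0},
  {"angular": [0,0,0],"dp": [-0.01,0,0],"fingers": 1.0},
])

```text
time: 36.6
tool_pos: [610.5, -40.1, 70.0]
tcp_rot: [180.0, 0.0, -170.7]
ft_force: [-0.7, -0.5, -0.8]
finger_gap: 0.4
grip_force: 0.1
```

Call:
step_arm([
  {"angular": [0,0,0],"dp": [-0.003,0,0],"fingers": 1.0},
  {"angular": [0,0,0],"dp": [-0.006,0,0],"fingers": 1.0},
  {"angular": [0,0,0],"dp": [-0.01,0,0],"fingers": 1.0},
  {"angular": [0,0,0],"dp": [-0.01,0,0],"fingers": 1.0},
  {"angular": [0,0,0],"dp": [-0.01,0,0],"fingers": 1.0},
  {"angular": [0,0,0],"dp": [-0.01,0,0],"fingers": 1.0},
  {"angular": [0,0,0],"dp": [-0.01,0,0],"fingers": 1.0},
  {"angular": [0,0,0],"dp": [-0.01,0,0],"fingers": 1.0},
])

```text
time: 37.6
tool_pos: [612.5, -39.8, 70.0]
tcp_rot: [180.0, 0.0, -170.7]
ft_force: [-0.2, 0.8, -0.9]
finger_gap: -0.1
grip_force: 0.1
```

Call:
step_arm([
  {"angular": [0,0,0],"dp": [-0.003,0,0],"fingers": 1.0},
  {"angular": [0,0,0],"dp": [-0.006,0,0],"fingers": 1.0},
  {"angular": [0,0,0],"dp": [-0.01,0,0],"fingers": 1.0},
  {"angular": [0,0,0],"dp": [-0.01,0,0],"fingers": 1.0},
  {"angular": [0,0,0],"dp": [-0.01,0,0],"fingers": 1.0},
  {"angular": [0,0,0],"dp": [-0.01,0,0],"fingers": 1.0},
  {"angular": [0,0,0],"dp": [-0.01,0,0],"fingers": 1.0},
  {"angular": [0,0,0],"dp": [-0.01,0,0],"fingers": 1.0},
])

```text
time: 38.6
tool_pos: [614.0, -39.6, 70.0]
tcp_rot: [180.0, -0.1, -170.7]
ft_force: [-5.0, -0.2, 2.5]
finger_gap: 0.3
grip_force: 2.6
```

Call:
step_arm([
  {"angular": [0,0,0],"dp": [-0.003,0,0],"fingers": 1.0},
  {"angular": [0,0,0],"dp": [-0.006,0,0],"fingers": 1.0},
  {"angular": [0,0,0],"dp": [-0.01,0,0],"fingers": 1.0},
  {"angular": [0,0,0],"dp": [-0.01,0,0],"fingers": 1.0},
  {"angular": [0,0,0],"dp": [-0.01,0,0],"fingers": 1.0},
  {"angular": [0,0,0],"dp": [-0.01,0,0],"fingers": 1.0},
  {"angular": [0,0,0],"dp": [-0.01,0,0],"fingers": 1.0},
  {"angular": [0,0,0],"dp": [-0.01,0,0],"fingers": 1.0},
])

```text
time: 39.6
tool_pos: [614.1, -39.5, 69.9]
tcp_rot: [180.0, -0.3, -170.7]
ft_force: [-15.0, -1.8, 11.6]
finger_gap: 0.1
grip_force: 7.8
```

Call:
step_arm([
  {"angular": [0,0,0],"dp": [0.02,0,0],"fingers": 1.0},
  {"angular": [0,0,0],"dp": [0.05,0,0],"fingers": 1.0},
  {"angular": [0,0,0],"dp": [0.08,0,0],"fingers": 1.0},
  {"angular": [0,0,0],"dp": [0.1,0,-0.05],"fingers": 1.0},
  {"angular": [0,0,0],"dp": [0.1,0,-0.2],"fingers": 1.0},
  {"angular": [0,0,0],"dp": [0.2,0,-0.4],"fingers": 1.0},
  {"angular": [0,0,0],"dp": [0.45,0,-0.6],"fingers": 1.0},
  {"angular": [0,0,0],"dp": [0.7,0,-0.7],"fingers": 1.0},
])

```text
time: 40.6
tool_pos: [478.2, -62.1, 213.4]
tcp_rot: [-179.9, 0.2, -170.7]
ft_force: [0.0, -0.8, 1.1]
finger_gap: -0.3
grip_force: 0.0
```

Run:
```python
from h import *
im=snapshot('scene');cv2.imwrite('pics/s2.png',cv2.resize(im[180:360,80:340],None,fx=3,fy=3))
for k in ['blue','green','yellow']:
    r=pinpoint('scene',f'tab_{k}_mid')
    if r: print(k,r[0]['at'],atz('scene',r[0]['at'],74.5).round(1))
s=sense();print(s['time'],s['tool_pos'],s['qd'])
```

```text
blue [356.4, 270.2] [594.8  41.1  74.5]
green [312.4, 288.5] [633.  -43.2  74.5]
yellow [263.5, 286.2] [ 621.2 -128.4   74.5]
40.8 [478.49784467 -61.99277854 211.76147995] [ 0.64656224  3.73097891 -1.02726723  0.03737763 -0.68927408  0.24062398]
```

View pics/s2.png

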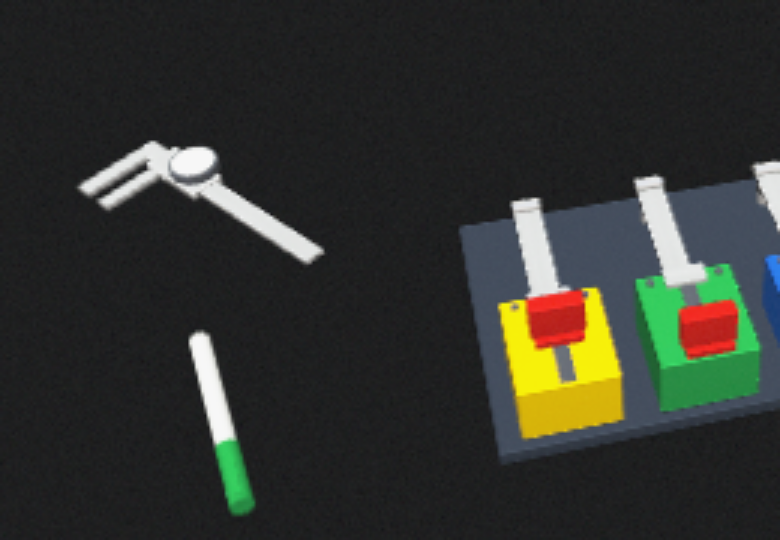

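The crop shows the green tab at about (708,330), pushed fully back to its end stop. The yellow tab at about (556,320) is unmoved, and the caliper and green marker haven't been disturbed.

```bash
python3 -c "
from bench import *
print(hand_in())"
```

```text
the job is handed in; nothing more can be done
None
```

I pressed all three springs onto their stops in order: blue pushed back with about 9 N, green about 3 N and yellow about 6.5 N. Green is the weakest, so I pushed its tab fully back to its end stop and handed the job in at about 41 s.

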